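# Open the push-and-turn cap of the board oil, one-handed, in its caddy

## Robot

A 6-joint arm with a two-finger parallel gripper is mounted at the origin on the work surface. World frame = base frame: x ahead of the robot, y to its left, z up, the work surface at z = 0. Lengths are in m, angles in degrees, forces in N, time in s.
With the tool pointing down it reaches from about 0.325 to 0.85 m from the base axis. Payload 15.5 kg.
Tool frame: the origin (TCP) lies at the very end of the fingers, on their centre line; the grasp point (between the pads) lies arm.grip_depth behind it (arm.grip_depth is the distance from the TCP to the grasp point, in m); z points along the fingers, y is the line along which they close (so a half turn about z gives the same grasp; the last joint's range is limited). The gripper opens to 91 mm and grips with 3 to 60 N. Pads are 32 mm wide; open, the fingers measure 118 mm over their backs; the gripper's body (76 mm by 178 mm) begins 60 mm behind the grasp point.
Start: joints at [-73.367, 28.281, 77.091, -0, 74.628, -5.472], TCP at [0.235, -0.579, 0.184] pointing down, gripper open.
Joint ranges: [-166.48, 166.48], [-47.26, 123.95], [12.59, 153.08], [-70.14, 250.14], [6.76, 159.57], [-176.63, 176.63]. Speed limits (degrees/s): [108.29, 108.29, 147.25, 172.46, 172.46, 172.46].

## Interface

Orientations are given as a 3x3 rotation matrix whose columns are the frame's x, y, z axes.
In Python, from rig import arm gives the robot as it stands. Calls block until the motion is done:
- arm.move_to(position, orientation): joint-space move of the TCP to a pose.
- arm.move_l(position, orientation=None, feed=0.15): straight line of the TCP; orientation=None keeps the orientation; feed is the mean speed in m/s.
- arm.move_joints(angles): joint-space move.
- arm.grip(opening): finger opening in m; the grip force is fixed at half the most; returns when the fingers have stopped.
- arm.sleep(seconds).
- arm.solve_ik(position, orientation): joint angles nearest the present ones, or None.
- arm.snapshot(name): name is "scene" or "top" or "wrist"; returns the picture (420x560x3 uint8, red, green, blue); there is no depth.
- arm.get_calibration(name): a dict with "intrinsics" (3x3 intrinsics, pixels), "cam_to_world" (4x4, takes a point from camera to world coordinates). Camera axes: x right, y down, z forward; pixel columns grow to the right and rows downward; lengths in m; the calibration is good to about 2 mm. A picture is of the moment at which its call begins: read the wrist's pose just before it. get_calibration takes no time and is no camera call; for the wrist camera it gives the pose at the moment of the call.
A pose or a line that the arm cannot do raises arm.Unreachable and nothing moves.
- arm.sign_off(): hands the job in; it is judged then, once.
Readings, each from a call of its own:
- arm.current_t(): time.
- arm.current_joint_positions(): joint angles.
- arm.current_dq(): joint speeds.
- arm.current_tau(): joint torques, N m.
- arm.current_ee_pos(): TCP position.
- arm.current_tool_rot(): TCP orientation.
- arm.current_force(): force on the tool from outside, world axes, zero at the start.
- arm.current_torque(): the same for the moment, N m.
- arm.current_width(): finger opening in m.
- arm.current_grasp_force(): force on a finger pad.
Only numpy, scipy, OpenCV 4.12 (cv2) and the standard library are available. Lean on these libraries where they do the work, as an engineer would, in place of code of your own. Each camera call takes 0.05 s, during which the arm holds its last target. There are 200 camera calls.

## Task

The butcher block is due for oiling: stand the closed oil bottle upright in the oblong well of the dark wooden caddy, right down on the well's floor, so that it cannot turn while you open it. Then press its push-and-turn safety cap down, twist it counterclockwise until it is free, and finish holding the cap level in the gripper, lifted about 8 cm straight above the mouth of the open bottle, which stays standing in the well; do not put the cap down or let it go. Keep the bottle upright throughout and leave the other things where they are.

Things in the scene. Friction and masses are not known exactly. Their poses are not given: they have to be found in the camera images.
- bottle: Closed oil bottle, white plastic, upright, 0.28 kg. Oblong body 66 mm along its x, 52 along its y, 80 high, flat sides (foot tapers to 62 x 48); a paper label on each broad side (those 52 mm apart). From its flat shoulder rises a neck 30 mm across, hidden by the cap; 115 mm high with the cap. Origin at the centre of its underside, z up. Starts turned up to 0.6 rad either way.
- cap: The bottle's push-and-turn safety cap: black, ribbed, round, 48 mm across, 29 mm high, 34 g. Origin on its axis in the plane of its lower edge, z up. Locked, its origin is 86 mm above the bottle's (lower edge 6 mm above the shoulder), its x along the bottle's x (grey pointer on its top at +x meets a grey bar on the shoulder). It has up to 1 mm of play off the neck's axis.
- liner (a joint): How far the cap is pressed down on its spring liner, m: 0 locked, 0.0058 at the stop. The spring pushes back 6 N at 0, 12.3 N at 4.2 mm, 14.7 N at the stop. Two lugs in the cap sit in catches on the neck: unless pressed 4.2 mm or more it turns under 0.1 rad and cannot be pulled off. Pressed, it turns counterclockwise seen from above (clockwise is stopped).
- mouth (a point): Centre of the bottle's mouth, 104 mm above the bottle's origin on its axis; axes as the bottle's. Keep the cap pressed until it has turned 0.75 rad (43 deg) counterclockwise from its locked place: it is then past the catches, and anywhere between 0.75 and 2.4 rad of turn it lifts straight off the neck.
- caddy: Dark wooden caddy, fixed, on rubber feet: 100 mm along its x, 170 along its y, 40 high. In its flat top are two wells 18 mm deep: an oblong one for the bottle, centred 36 mm to its -y side, and a round one, 56 mm across, 44 mm to its +y side, where the applicator stands. Origin at the centre of its underside, z up; turned up to 0.4 rad either way.
- well (a point): Centre of the floor of the oblong well, 22 mm above the block, 18 mm below the caddy's top; axes as the caddy's. The well is 72 mm along x and 58 along y: the bottle goes in with its x along the well's x (either way round), 3 mm to spare on each side. Seated, its shoulder is 102 mm and its cap's top 137 mm above the block.
- cup: White ceramic salsa cup, open, 68 mm across and 46 mm high, loose. Bystander; origin at the centre of its underside. It and the bottle may have changed places.
- bowl: Yellow plastic bowl, 140 mm across and 58 mm high, loose. Bystander; origin at the centre of its underside.
- molcajete: Dark stone molcajete on three feet, 172 mm across and 105 mm high, its pestle leaning in it up to about 155 mm; it does not move. Bystander; origin at the centre of its underside.
- whisk: Steel wire whisk, 245 mm long along its x with the handle to -x, about 50 mm across the wires, lying loose. Bystander; origin below its axis, on the block, 126 mm from the handle's end.
- tongs: Bamboo tongs lying on their side, about 205 mm long along x, opening to +x to about 45 mm, 18 mm high, loose. Bystander; origin on the block near mid-length.
- wax_tin: Flat round metal wax tin, 68 mm across and 34 mm high, loose. Bystander; origin at the centre of its underside.
- applicator: Wooden oil applicator, 50 mm across with a round grip, 49 mm high, standing loose in the caddy's round well; its top is 71 mm above the block. Bystander; origin at the centre of its underside.
There are look-alikes about, which are no part of the job. What is shaped like the caddy but red or turquoise is not meant. There is more than one size of the bottle; the one meant has the size given above.

How it is judged (in metres and radians):
On the way, in this order (a step that is already met when the one before it is completed fails the run):
1. the closed bottle stands upright in the oblong well, on its floor, with the cap still locked on (z of bottle in the frame of well between -0.003 and 0.004 m and horizontal distance between bottle and well below 0.008 m and angle between bottle's own z axis and vertical below 0.1 rad and angle between the x axis of bottle and the x axis of well, either way round below 0.2 rad and z of cap in the frame of bottle below 0.089 m and angle between the x axis of cap and the x axis of bottle, either way round below 0.25 rad), for 0.2 s.
2. the cap, still on the neck, is turned past its catches (more than 43 degrees) while the bottle stands in the well (z of bottle in the frame of well between -0.003 and 0.004 m and horizontal distance between bottle and well below 0.008 m and angle between bottle's own z axis and vertical below 0.1 rad and angle between the x axis of bottle and the x axis of well, either way round below 0.2 rad and z of cap in the frame of bottle below 0.094 m and angle between the x axis of cap and the x axis of bottle, either way round above 0.75 rad), for 0.05 s.
At the end, for the whole second after the job is handed in: The still cap is held level (0.3 rad) by the fingers alone, its lower edge 40 to 150 mm above the mouth and within 30 mm of its axis; the bottle stands still on the well's floor (4 mm), upright (0.1 rad), centred (8 mm) and in line with the well (0.2 rad) (z of bottle in the frame of well between -0.003 and 0.004 m and horizontal distance between bottle and well below 0.008 m and angle between bottle's own z axis and vertical below 0.1 rad and angle between the x axis of bottle and the x axis of well, either way round below 0.2 rad and z of cap in the frame of bottle between 0.144 and 0.254 m and horizontal distance between cap and mouth below 0.03 m and angle between cap's own z axis and vertical below 0.3 rad and contact force between the fingers and cap above 1 N and contact force between cap and bottle below 0.05 N and linear speed of each of cap, bottle below 0.03 m/s); the arm keeps its last pose, push and grip.
It fails at once if the bowl, cup, whisk, tongs, wax tin or applicator is moved by more than 40 mm (distance of any of bowl, cup, whisk, tongs, wax_tin, applicator from where it was at the start of the episode above 0.04 m).
It fails at once if the bottle is tipped by more than 0.6 rad (angle between bottle's own z axis and vertical above 0.6 rad).
It also fails if it takes over 56 s, if anything falls off the work surface, if the arm or the gripper's body presses on something with over 40 N, if the wrist force passes 120 N, or if a joint passes its speed limit or range.

## Working session

There is one attempt and no reset: what is moved stays moved. The work goes in short steps, each a Python script; the robot and the scene stay as the last script left them, time stands still between calls to the robot, and variables do not carry over. Pictures are saved under pics/ and viewed, at most 10 in all, crops included, and the job is handed in when it is done.

```bash
mkdir -p pics; ls
python3 - <<'E'
from rig import arm
import cv2, numpy as np
np.set_printoptions(precision=4,suppress=True)
for n in ("scene","top"):
    im=arm.snapshot(n); cv2.imwrite(f"pics/{n}0.png",im[:,:,::-1])
    c=arm.get_calibration(n); print(n,c["intrinsics"],c["cam_to_world"])
print(arm.grip_depth,arm.current_t(),arm.current_width(),arm.current_tool_rot())
E
```

```text
pics
scene [[512.0717   0.     283.8931]
 [  0.     512.0717 212.6128]
 [  0.       0.       1.    ]] [[-0.434   0.729  -0.5293  1.2686]
 [ 0.9008  0.3414 -0.2684  0.3754]
 [-0.0149 -0.5932 -0.8049  1.2198]
 [ 0.      0.      0.      1.    ]]
top [[414.2345   0.     280.0289]
 [  0.     414.2345 201.7986]
 [  0.       0.       1.    ]] [[-0.0098 -0.9975  0.0694  0.4547]
 [-0.9999  0.0094 -0.0059  0.0044]
 [ 0.0052 -0.0695 -0.9976  1.225 ]
 [ 0.      0.      0.      1.    ]]
0.0188 0.1 0.09143504535489089 [[ 0.9265  0.3763 -0.0003]
 [ 0.3763 -0.9265  0.001 ]
 [ 0.0001 -0.0011 -1.    ]]
```

View pics/top0.png

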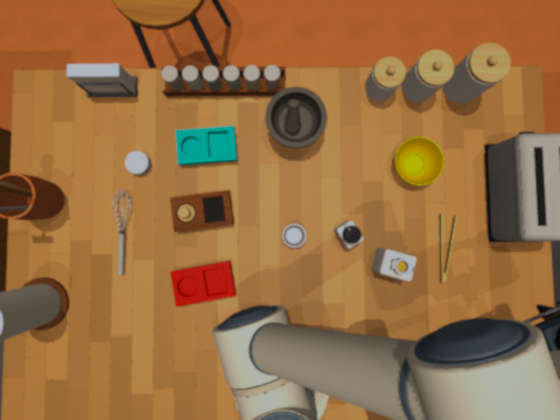

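View pics/scene0.png

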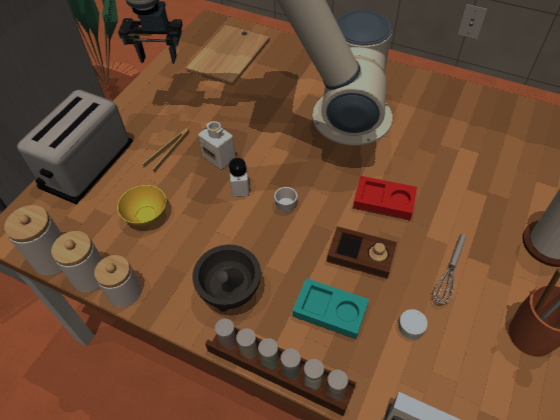

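Top view: the black-capped white bottle is at (349,234), a larger one with a grey/yellow top is at (397,265), and the cup is at (293,236). The dark caddy is at (202,211), with its oblong well at (214,208) and the applicator at (186,213). The red and turquoise caddies are at (203,283) and (206,146). I take the bottle at (349,234): its black cap and ~24 px body match 66 mm. I'll confirm that with a crop.

```bash
cat > h.py <<'E'
from rig import arm
import cv2, numpy as np
np.set_printoptions(precision=4,suppress=True)
def ray(cal,px,z):
    K,T=cal["intrinsics"],cal["cam_to_world"]
    px=np.atleast_2d(px).astype(float)
    d=np.c_[px,np.ones(len(px))]@np.linalg.inv(K).T@T[:3,:3].T
    o=T[:3,3]; s=(z-o[2])/d[:,2:]
    return (o+s*d)[:,:2]
def proj(cal,P):
    K,T=cal["intrinsics"],cal["cam_to_world"]
    p=(np.atleast_2d(P)-T[:3,3])@T[:3,:3]@K.T
    return p[:,:2]/p[:,2:]
def down(deg):
    "tool down, closing axis y at angle deg in world"
    a=np.radians(deg); y=np.array([np.cos(a),np.sin(a),0]); z=np.array([0,0,-1.])
    return np.c_[np.cross(y,z),y,z]
E
python3 - <<'E'
from h import *
im=cv2.imread("pics/top0.png"); c=arm.get_calibration("top")
a=cv2.resize(im[200:290,325:425],None,fx=4,fy=4,interpolation=cv2.INTER_CUBIC)
b=cv2.resize(im[180:270,160:260],None,fx=4,fy=4,interpolation=cv2.INTER_CUBIC)
cv2.imwrite("pics/crop1.png",np.hstack([a,b]))
print("cap",ray(c,[349,234],.115),"big",ray(c,[400,267],.11),"well",ray(c,[214,208],.03),"appl",ray(c,[186,213],.07),"cup",ray(c,[293,236],.046))
E
```

```text
cap [[ 0.4439 -0.1857]] big [[ 0.3546 -0.3211]] well [[0.5217 0.1881]] appl [[0.5063 0.2599]] cup [[ 0.4392 -0.0384]]
```

View pics/crop1.png

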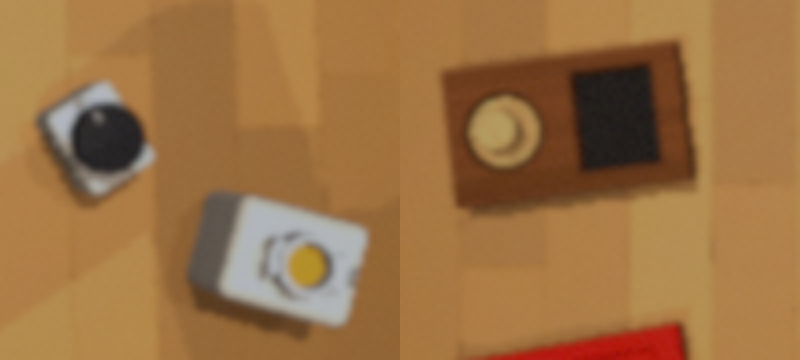

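Confirmed: the small black-capped bottle is about 24x19 px, matching 66x52 mm. The other one is clearly bigger and has no black cap. Next I'll look from close up with the wrist camera.

Run:
```python
from h import *
p=arm.current_ee_pos(); arm.move_l([p[0],p[1],.30])
R=min((down(a) for a in (-52,128)),key=lambda R:np.abs(np.array(arm.solve_ik([.444,-.186,.30],R))-arm.current_joint_positions()).sum())
arm.move_to([.444,-.186,.30],R)
arm.sleep(.3)
c=arm.get_calibration("wrist"); im=arm.snapshot("wrist"); cv2.imwrite("pics/w1.png",im[:,:,::-1]); np.savez("w1",**c)
print(c,arm.current_joint_positions(),R,arm.current_t())
```

```text
{'intrinsics': array([[348.0586,   0.    , 283.788 ],
       [  0.    , 348.0586, 212.7775],
       [  0.    ,   0.    ,   1.    ]]), 'cam_to_world': array([[ 0.6155, -0.759 , -0.2123,  0.5033],
       [-0.7881, -0.5927, -0.1662, -0.1394],
       [ 0.0003,  0.2696, -0.963 ,  0.5001],
       [ 0.    ,  0.    ,  0.    ,  1.    ]])} [-29.876   10.557   85.9948  -0.0027  83.4552  22.1553] [[ 0.788   0.6157  0.    ]
 [ 0.6157 -0.788   0.    ]
 [ 0.      0.     -1.    ]] 3.0083
```

View pics/w1.png

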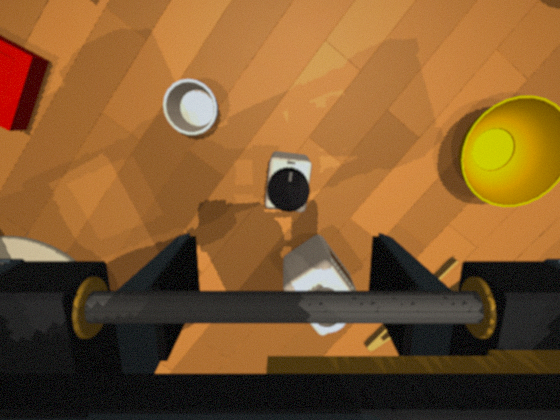

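The wrist view shows the bottle cap at (288,189), with the grey pointer and shoulder bar toward (290,160), so +x is nearly image-up. The cup at (190,107) and the bowl are clear of it. Next I measure.

Run:
```python
from h import *
im=cv2.imread("pics/w1.png"); c=dict(np.load("w1.npz"))
sub=im[140:225,255:325]; hsv=cv2.cvtColor(sub,cv2.COLOR_BGR2HSV)
blk=(hsv[...,2]<60).astype(np.uint8)
wht=((hsv[...,1]<60)&(hsv[...,2]>110)).astype(np.uint8)
def big(m):
    n,l,s,ce=cv2.connectedComponentsWithStats(m); k=1+np.argmax(s[1:,4]); print(s[k]); return (l==k).astype(np.uint8)
cs,_=cv2.findContours(cv2.morphologyEx(big(blk),cv2.MORPH_CLOSE,np.ones((5,5))),cv2.RETR_EXTERNAL,cv2.CHAIN_APPROX_NONE)
(ce,r)=cv2.minEnclosingCircle(max(cs,key=len)); ce=np.array(ce)+[255,140]
print("cap px",ce,r,"world",ray(c,ce,.115))
w=big(wht); ys,xs=np.nonzero(w)
L=[];Rr=[]
for y in range(ys.min()+4,ys.max()):
    x=xs[ys==y]
    if len(x): L.append((x.min()+255,y+140)); Rr.append((x.max()+256,y+140))
for n,E in(("L",L),("R",Rr)):
    P=ray(c,np.array(E[:28]),.08); v=cv2.fitLine(P.astype(np.float32),cv2.DIST_HUBER,0,1e-4,1e-4).ravel()
    print(n,E[0],E[27],v,np.degrees(np.arctan2(v[1],v[0])))
u=cv2.resize(sub,None,fx=7,fy=7,interpolation=cv2.INTER_CUBIC); cv2.imwrite("pics/crop2.png",u)
```

```text
[  13   29   41   42 1312]
cap px [287.8501 189.4987] 21.135841369628906 world [[ 0.4427 -0.1927]]
[ 13  13  43  29 673]Traceback (most recent call last):
  File "<stdin>", line 18, in <module>
IndexError: list index out of range
```

Run:
```python
from h import *
im=cv2.imread("pics/w1.png"); c=dict(np.load("w1.npz"))
print("proj",proj(c,[[.4427,-.1927,.115],[.4427,-.1927,.086],[.4427,-.1927,.08],[.4427,-.1927,0]]))
sub=im[140:225,255:325]; hsv=cv2.cvtColor(sub,cv2.COLOR_BGR2HSV)
wht=((hsv[...,1]<60)&(hsv[...,2]>110))
ys,xs=np.nonzero(wht)
L=[];Rr=[]
for y in range(16,38):
    x=xs[ys==y]; L.append((x.min()+255,y+140)); Rr.append((x.max()+256,y+140))
for n,E in(("L",L),("R",Rr)):
    P=ray(c,np.array(E),.08); v=cv2.fitLine(P.astype(np.float32),cv2.DIST_HUBER,0,1e-4,1e-4).ravel()
    print(n,E[0],E[-1],v,np.degrees(np.arctan2(v[1],v[0])))
t=cv2.imread("pics/top0.png"); ct=arm.get_calibration("top")
s=t[212:256,330:372]; m=(s.max(2)<70).astype(np.uint8)
n,l,st,ce=cv2.connectedComponentsWithStats(m); k=1+np.argmax(st[1:,4]); print(st[k],ce[k]+[330,212],ray(ct,ce[k]+[330,212],.115))
u=cv2.resize(sub,None,fx=6,fy=6,interpolation=cv2.INTER_CUBIC); v=cv2.resize(s,None,fx=8,fy=8,interpolation=cv2.INTER_CUBIC)
v=cv2.copyMakeBorder(v,0,u.shape[0]-v.shape[0],0,0,cv2.BORDER_CONSTANT)
cv2.imwrite("pics/crop2.png",np.hstack([u,v]))
```

```text
proj [[287.8235 189.5157]
 [287.5475 184.5883]
 [287.4949 183.6495]
 [286.9091 173.1911]]
L (np.int64(273), 156) (np.int64(269), 177) [ 0.8741  0.4857  0.4455 -0.1634] 29.059553
R (np.int64(305), 156) (np.int64(310), 177) [ 0.7322  0.6811  0.4728 -0.2036] 42.929867
[ 13  15  18  16 214] [351.3692 234.6449] [[ 0.4421 -0.192 ]]
```

View pics/crop2.png

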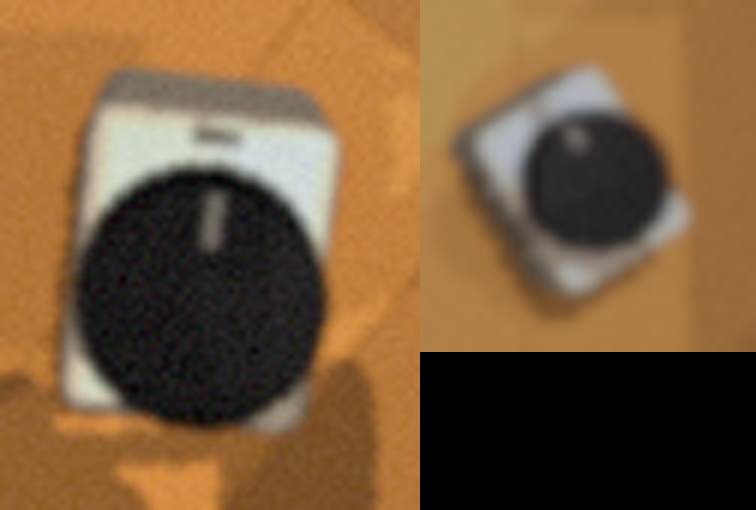

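The crop shows the top-face corners of the shoulder at crop px (105,100), (340,130), (65,408) and (300,432). The pointer is in line with the grey bar, so the cap is locked. I'll compute the yaw from these corners, then grasp and lift.

Run:
```python
from h import *
c=dict(np.load("w1.npz"))
q=np.array([[105,100],[340,130],[65,408],[300,432],[218,135]])/6+[255,140]-.4
P=ray(c,q,.08); TL,TR,BL,BR,bar=P
print(P,P[:4].mean(0))
v1=(TL-BL)+(TR-BR); w=TL-TR+BL-BR
a1=np.degrees(np.arctan2(v1[1],v1[0])); a2=np.degrees(np.arctan2(w[1],w[0]))-90
yaw=(a1+a2)/2; print(a1,a2,np.linalg.norm(v1)/2,np.linalg.norm(w)/2)
ctr=(P[:4].mean(0)+np.array([.4424,-.1924]))/2; print(ctr,yaw)
R=down(yaw-90)
arm.move_to([*ctr,.20],R)
arm.move_l([*ctr,.044],feed=.12)
print(arm.current_force())
arm.grip(.03); print("w",arm.current_width(),arm.current_grasp_force(),arm.current_ee_pos(),arm.current_force())
arm.move_l([*ctr,.17],feed=.12)
print(arm.current_width(),arm.current_force(),arm.current_t(),arm.current_joint_positions())
np.savez("st",yaw=yaw,ctr=ctr)
```

```text
[[ 0.4575 -0.1576]
 [ 0.4818 -0.1984]
 [ 0.4019 -0.1897]
 [ 0.428  -0.2315]
 [ 0.466  -0.1797]] [ 0.4423 -0.1943]
30.82310913306397 31.361927869178217 0.06374755128457836 0.04835365931538066
[ 0.4423 -0.1933] 31.09251850112109
[0.2697 0.0056 0.4809]
w 0.051831410044299184 29.99806970357895 [ 0.4424 -0.1934  0.044 ] [-0.3721 -0.9332  0.5505]
0.052388585990355264 [-0.1111 -0.8266 -4.8074] 6.825 [-30.7015  17.9177  97.7414  -0.0022  64.4083  28.2071]
```

The bottle is held (52 mm width, ~3 N of weight). Next, a close look at the caddy with the bottle hanging behind it.

Run:
```python
from h import *
t=cv2.imread("pics/top0.png")
R=down(6.5-90)
arm.move_to([.42,.18,.22],R); arm.sleep(.3)
c=arm.get_calibration("wrist"); im=arm.snapshot("wrist"); cv2.imwrite("pics/w2.png",im[:,:,::-1]); np.savez("w2",**c)
ce=c["cam_to_world"]; print(ce[:3,3],arm.current_width(),arm.current_joint_positions(),arm.current_t())
print(proj(c,[.5217,.1881,.04]))
```

```text
[0.4952 0.1883 0.4201] 0.05153220358358325 [15.6586 12.4221 96.6651 -0.0019 70.9181 99.1939] 8.5833
[[286.7443  88.8951]]
```

View pics/w2.png

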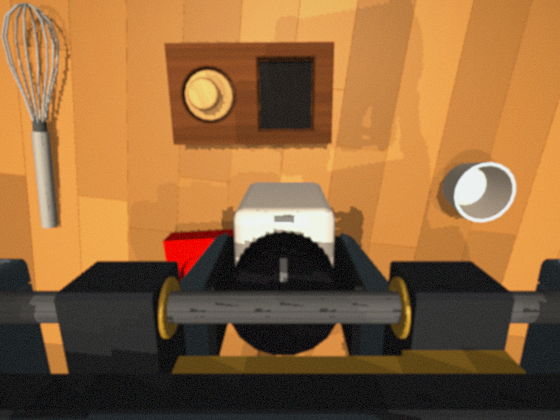

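The wrist view shows the caddy outline at (165–333, 43–145), its black well at (258–314, 57–130) and the applicator at (206,94). The held bottle's shoulder front edge is near row 206.

Run:
```python
from h import *
im=cv2.imread("pics/w2.png"); c=dict(np.load("w2.npz"))
def sub(m,o):
    n,l,s,_=cv2.connectedComponentsWithStats(m); k=1+np.argmax(s[1:,4]); print(s[k])
    cs,_=cv2.findContours((l==k).astype(np.uint8),cv2.RETR_EXTERNAL,cv2.CHAIN_APPROX_NONE); return max(cs,key=len)[:,0,:]+o
hsv=cv2.cvtColor(im,cv2.COLOR_BGR2HSV)
x0,y0=245,45
for thr in (45,60,75):
  q=sub((im[45:140,245:326].max(2)<thr).astype(np.uint8),[x0,y0])
  for z in (.022,.04):
    r=cv2.minAreaRect((ray(c,q,z)*1000).astype(np.float32)); print("well",thr,z,r)
m=((hsv[20:165,150:350,2]<125)).astype(np.uint8)
m=cv2.morphologyEx(m,cv2.MORPH_CLOSE,np.ones((5,5)))
q=sub(m,[150,20]); r=cv2.minAreaRect((ray(c,q,.04)*1000).astype(np.float32)); print("caddy",r)
for col in (220,250,300,320): print(col,im[30:56,col].max(1),im[125:155,col].max(1))
# bottle expected
a=np.radians(6.5); X=np.array([np.cos(a),np.sin(a),0]); Y=np.array([-np.sin(a),np.cos(a),0]); T=np.array([.42,.18,.256])
print(proj(c,[T+.033*X+.026*Y,T+.033*X-.026*Y,T+[0,0,.035]]))
for col in (260,310): print(im[180:230,col].max(1))
print(im[200:204,[228,230,232,234,236,238,240,242,320,322,324,326,328,330,332,334,336,338]].max(2))
```

```text
[  15   14   52   69 2980]
well 45 0.022 ((517.7418823242188, 189.05996704101562), (69.82489013671875, 54.37213134765625), 6.487236499786377)
well 45 0.04 ((516.7229614257812, 189.02658081054688), (66.66780853271484, 51.913719177246094), 6.487240791320801)
[  13   12   55   72 3603]
well 60 0.022 ((518.1387939453125, 189.40975952148438), (72.85645294189453, 58.100643157958984), 6.491697311401367)
well 60 0.04 ((517.1018676757812, 189.36056518554688), (69.5622329711914, 55.4736328125), 6.491645336151123)
[  12   11   57   74 3902]
well 75 0.022 ((518.1122436523438, 189.17947387695312), (74.91179656982422, 60.1713752746582), 6.487114429473877)
well 75 0.04 ((517.0765991210938, 189.14068603515625), (71.52470397949219, 57.450714111328125), 6.487092018127441)
[  24   24  159  102 8733]
caddy ((510.2496337890625, 223.9606170654297), (99.31210327148438, 166.39242553710938), 6.492599964141846)
220 [220 219 219 221 220 219 220 221 222 223 218 207 176 150 144 145 141 139
 130 126 129 133 138 138 135 133] [130 128 124 127 131 134 131 131 130 126 123 128 120 121 128 125 136 141
 132 136 140 149 
[... 807 characters left out ...]
 183 159 148 153 156 148 151 152 153 153 155 152 156 157 153 159
 160 153 160 157 155 159 152 159 161 173 195 215 225 235 239 242 243 244
 243 243 242 244 244 244 244 244 243 243 244 244 243 245]
[235 227 192 158 150 152 157 161 151 158 151 153 152 157 153 155 159 157
 156 158 159 160 162 162 160 158 162 177 198 223 234 239 242 244 244 243
 244 243 242 242 241 244 243 244 243 244 245 243 245 244]
[[219 218 218 221 221 219 215 163 162 162 147 165 204 212 203 206 206 209]
 [219 217 219 219 219 219 205 150 159 157 146 155 191 212 208 207 202 208]
 [219 222 219 221 217 220 189 151 154 161 148 149 184 207 204 205 211 207]
 [218 219 222 220 220 220 177 149 159 155 155 141 175 205 204 200 207 208]]
```

Run:
```python
from h import *
R=down(6.49-90); w=np.array([.5175,.1892])
arm.move_to([*w,.14],R); arm.sleep(.2)
f0=arm.current_force()
arm.move_l([*w,.095],feed=.1)
z=.095
while z>.0655:
    z-=.003; arm.move_l([*w,max(z,.0655)],feed=.05); f=arm.current_force()-f0
    print(round(z,4),f)
    if f[2]>6 or np.hypot(*f[:2])>5: break
print(arm.current_ee_pos(),arm.current_t())
c=arm.get_calibration("wrist"); im=arm.snapshot("wrist"); cv2.imwrite("pics/w3.png",im[:,:,::-1])
```

```text
0.092 [-0.706  -1.0986 -0.148 ]
0.089 [-0.885  -1.2225  0.6629]
0.086 [-0.4201 -0.6098  0.1877]
0.083 [ 0.1683 -0.9042 -0.5668]
0.08 [ 0.4021 -0.9731  0.0731]
0.077 [0.0451 0.0555 1.3461]
0.074 [ 0.0316 -0.3971  0.8802]
0.071 [ 0.0715 -0.6084 -0.3672]
0.068 [-0.6853 -0.7935 -0.5364]
0.065 [ 0.6237 -4.3885  7.6833]
[0.518  0.189  0.0658] 12.4583
```

Run:
```python
from h import *
p=arm.current_ee_pos()
arm.grip(.060); print(arm.current_width(),arm.current_force())
arm.move_l([p[0],p[1],.111],feed=.08); arm.sleep(.2)
im=arm.snapshot("scene"); cv2.imwrite("pics/s2.png",im[:,:,::-1])
f0=arm.current_force()
arm.grip(.03); print(arm.current_width(),arm.current_grasp_force(),arm.current_force()-f0,arm.current_t(),arm.current_joint_positions())
s=cv2.resize(im[185:285,310:410],None,fx=5,fy=5,interpolation=cv2.INTER_CUBIC); cv2.imwrite("pics/crop3.png",s[:,:,::-1])
np.save("f0",f0)
```

```text
0.05999071805930657 [0.1228 0.2971 0.2182]
0.030231940336534317 0.0 [0.6383 0.6053 1.0739] 14.4667 [13.8412 27.2719 92.5992 -0.0008 60.1284 97.3515]
```

View pics/crop3.png

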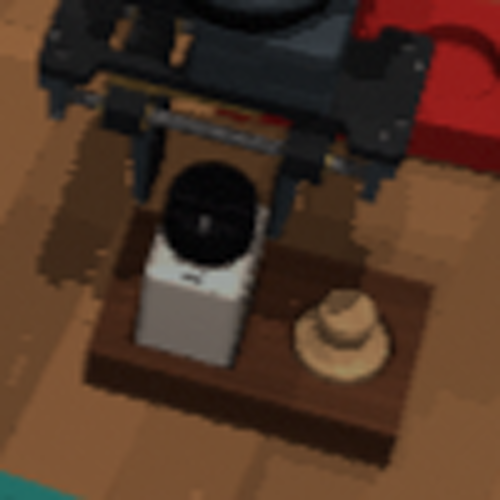

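The crop shows the bottle standing in the well, with the cap at crop px (210,215) between the fingertips. But the grip closed to 30 mm with no force, so it missed the cap. Another look is needed.

Run:
```python
from h import *
print(arm.current_ee_pos(),arm.current_tool_rot(),arm.current_width(),arm.current_grasp_force(),arm.current_force())
c=arm.get_calibration("wrist"); im=arm.snapshot("wrist"); s=arm.snapshot("scene"); cs=arm.get_calibration("scene")
cv2.imwrite("pics/w4.png",im[:,:,::-1]); cv2.imwrite("pics/s3.png",s[:,:,::-1])
B=np.array([.518,.189,.022])
P=B+np.array([[0,0,0],[0,0,.08],[0,0,.086],[0,0,.115],[0,0,.0895]])
print("scene full",proj(cs,P)); print("in crop",(proj(cs,P)-[310,185])*5); print("wrist",proj(c,P))
k=cv2.resize(s[185:285,310:410],None,fx=4,fy=4,interpolation=cv2.INTER_CUBIC)
w=cv2.resize(im[100:380,150:420],(386,400))
cv2.imwrite("pics/comp4.png",np.hstack([k,w])[:,:,::-1])
```

```text
[0.5179 0.189  0.111 ] [[ 0.9936  0.113   0.    ]
 [ 0.113  -0.9936 -0.    ]
 [ 0.      0.     -1.    ]] 0.030231940336534317 0.0 [0.3955 0.1701 0.943 ]
scene full [[347.6817 248.7798]
 [350.2765 232.4669]
 [350.4811 231.1803]
 [351.4914 224.829 ]
 [350.6012 230.4255]]
in crop [[188.4087 318.8991]
 [201.3825 237.3343]
 [202.4057 230.9015]
 [207.4569 199.1451]
 [203.006  227.1276]]
wrist [[283.9148 206.6391]
 [284.0064 238.3214]
 [284.0159 241.6087]
 [284.0701 260.3446]
 [284.0217 243.6088]]
```

View pics/comp4.png

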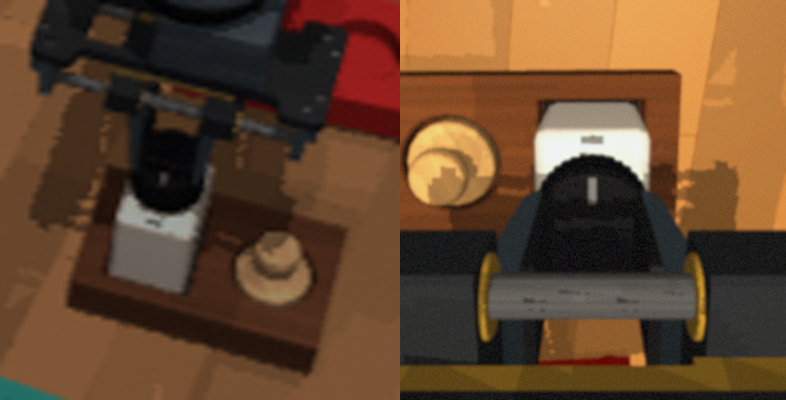

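The composite shows the cap in front of or below the two fingers, at 590,190 in the wrist half. I'll overlay the projected cap and finger points on brightened crops to find out why the grip missed.

Run:
```python
from h import *
c=arm.get_calibration("wrist"); cs=arm.get_calibration("scene")
R=arm.current_tool_rot(); p=np.array(arm.current_ee_pos()); B=np.array([p[0],p[1],.022])
th=np.linspace(0,2*np.pi,60)
ring=lambda r,z:B+np.c_[r*np.cos(th),r*np.sin(th),0*th+z]
rect=lambda hx,hy,z:B+np.array([[sx*hx,sy*hy,0] for sx,sy in((1,1),(1,-1),(-1,-1),(-1,1),(1,1))])@R.T+[0,0,z]
out=[]
for f,cal,(x,y,w,h),S in(("s3",cs,(325,205,60,65),9),("w4",c,(225,120,120,195),3)):
    im=cv2.imread(f"pics/{f}.png")[y:y+h,x:x+w]
    im=(255*(im/255.)**.5).astype(np.uint8); im=cv2.resize(im,None,fx=S,fy=S,interpolation=cv2.INTER_CUBIC)
    for P,col in((ring(.024,.115),(0,0,255)),(ring(.024,.086),(0,0,150)),(rect(.033,.026,.08),(0,255,0)),(rect(.016,.0151,.089),(255,0,255))):
        cv2.polylines(im,[((proj(cal,P)-[x,y]+.5)*S).astype(int)],False,col,1)
    out.append(im)
cv2.imwrite("pics/ov.png",np.hstack([o[:585] for o in out])); print([o.shape for o in out])
```

```text
[(585, 540, 3), (585, 360, 3)]
```

View pics/ov.png

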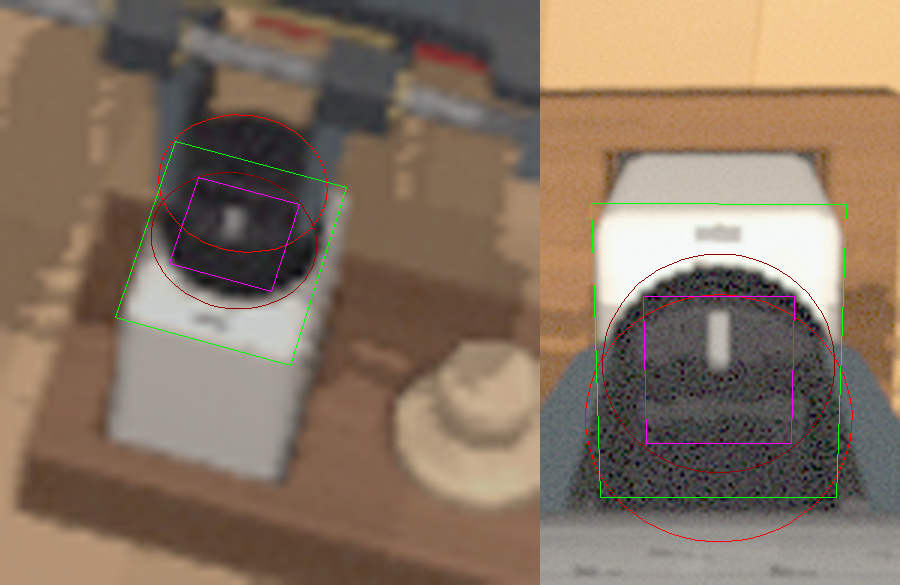

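The overlay agrees: cap and bottle are where expected, between the fingers (shoulder outline, cap rings). So the width and force readings look inconsistent, possibly read too early. I'll re-grip and test with a small press.

Run:
```python
from h import *
arm.grip(.065); arm.sleep(.2); print(arm.current_width(),arm.current_force())
arm.grip(.0); arm.sleep(.3); print(arm.current_width(),arm.current_grasp_force(),arm.current_force(),arm.current_tau(),arm.current_t())
p=np.array(arm.current_ee_pos())
if arm.current_grasp_force()>5:
    arm.move_l(p-[0,0,.002],feed=.02); print(arm.current_force(),arm.current_ee_pos())
```

```text
0.06501997456242757 [-0.1737  0.2113  0.1676]
0.000269069556646248 0.0 [ 0.0822 -0.8751  0.8538] [  0.0008 -79.0582 -31.0432   0.0226  -0.0806  -0.0001] 16.8083
```

Run:
```python
from h import *
c=arm.get_calibration("wrist"); cs=arm.get_calibration("scene")
def P(cal): return cal["intrinsics"]@np.linalg.inv(cal["cam_to_world"])[:3]
A=np.array([[351.1,229.4],[348.3,240.8],[351.7-.5,237.6]])-.5; 
B=np.array([[284.3,233.3],[284.3,197.7],[284.3,209.0]])-.5
for a,b in zip(A,B):
    X=cv2.triangulatePoints(P(cs),P(c),a.reshape(2,1),b.reshape(2,1)).ravel(); X=X[:3]/X[3]
    print(X, proj(cs,X)-a, proj(c,X)-b)
print(c["cam_to_world"][:3,3],arm.current_ee_pos())
im=arm.snapshot("wrist"); s=arm.snapshot("scene"); cv2.imwrite("pics/w5.png",im[:,:,::-1]); cv2.imwrite("pics/s5.png",s[:,:,::-1])
# where did image change between 30mm and closed
for a,b in(("s3","s5"),("w4","w5")):
    d=cv2.absdiff(cv2.imread(f"pics/{a}.png"),cv2.imread(f"pics/{b}.png")).max(2)>40
    d=cv2.morphologyEx(d.astype(np.uint8),cv2.MORPH_OPEN,np.ones((2,2)))
    n,l,st,_=cv2.connectedComponentsWithStats(d); print(a,[list(map(int,x)) for x in st[1:] if x[4]>12])
```

```text
[0.5353 0.1922 0.1432] [[-0.1934 -0.0018]] [[-2.0368  0.5484]]
[0.5451 0.1924 0.1041] [[-0.0333 -0.0023]] [[-0.3034  0.064 ]]
[0.5392 0.1955 0.1132] [[-0.6979 -0.0472]] [[-6.5655  1.3759]]
[0.5929 0.1978 0.3112] [0.5179 0.189  0.111 ]
s3 [[341, 192, 8, 7, 44], [351, 207, 11, 5, 26], [338, 210, 5, 4, 15], [343, 215, 6, 6, 26], [350, 214, 10, 5, 37], [361, 216, 8, 6, 26]]
w4 [[317, 221, 5, 7, 29], [246, 223, 6, 11, 47], [282, 231, 7, 12, 47], [242, 235, 5, 4, 18], [324, 235, 7, 4, 21], [332, 247, 15, 16, 65], [109, 262, 80, 31, 1843], [348, 262, 5, 6, 26], [379, 262, 83, 31, 1894], [206, 278, 159, 80, 5998], [226, 297, 6, 3, 14], [233, 297, 5, 3, 14], [106, 304, 27, 13, 178], [394, 304, 81, 72, 4248], [134, 308, 7, 5, 23], [108, 308, 69, 66, 2531], [135, 314, 8, 5, 29], [144, 314, 13, 5, 47], [324, 350, 32, 7, 170], [51, 356, 64, 20, 1078]]
```

Run:
```python
from h import *
arm.grip(.070); p=np.array(arm.current_ee_pos()); R=arm.current_tool_rot()
arm.move_l(p+[0,0,.06],feed=.12); q=p+[0,0,.06]-.10*R[:,0]; arm.move_l(q,feed=.15); arm.sleep(.2)
c=arm.get_calibration("wrist"); im=arm.snapshot("wrist"); s=arm.snapshot("scene")
cv2.imwrite("pics/w6.png",im[:,:,::-1]); cv2.imwrite("pics/s6.png",s[:,:,::-1]); np.savez("w6",**c)
pt=proj(c,[p[0],p[1],.12])[0]; print(pt,arm.current_t(),arm.current_ee_pos())
x,y=(pt-[65,65]).astype(int); x=max(x,0);y=max(y,0)
g=lambda a,w:cv2.resize((255*(a/255.)**.6).astype(np.uint8),(w,300),interpolation=cv2.INTER_CUBIC)
r=lambda f:cv2.imread(f"pics/{f}.png")
top=np.hstack([g(r("s5")[195:270,310:410],400),g(r("w5")[130:310,165:405],400)])
bot=np.hstack([g(r("s6")[195:270,310:410],400),g(r("w6")[y:y+130,x-22:x+151],400)])
print(x-22,y); cv2.imwrite("pics/last.png",np.vstack([top,bot]))
```

```text
[283.9973  78.8696] 19.8 [0.4189 0.1777 0.1709]
196 13
```

View pics/last.png

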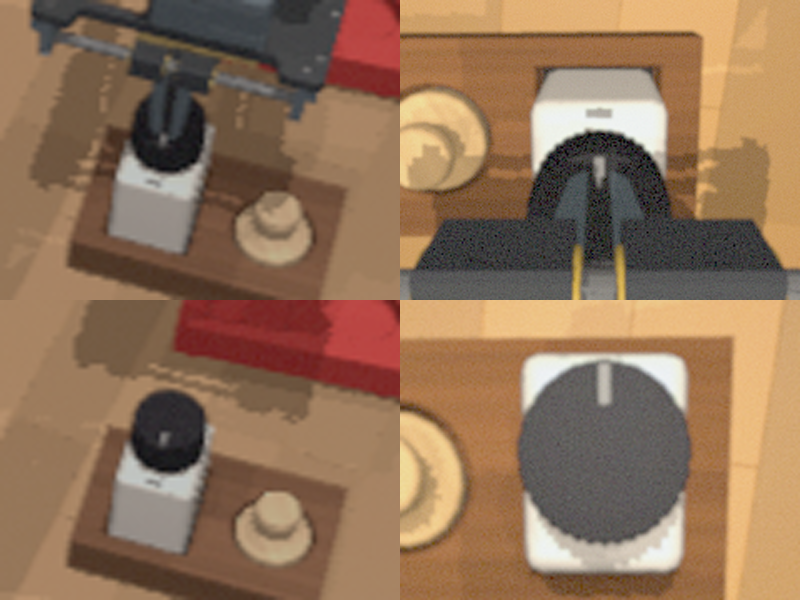

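Bottom row: the bottle is well seated and the cap is locked and centred. Top row: the closed fingers lie on top of the cap, so the real finger ends are about 26 mm or more above the reported TCP. I'll check that against w1, then go lower, where the width reading separates cap (48 mm) from body (52 mm).

Run:
```python
from h import *
c=dict(np.load("w1.npz")); R=down(-52); 
for dz in (0,.02,.03,.04):
    print(dz,proj(c,[np.array([.444,-.186,.30+dz])+R@[sx*.012,sy*.0457,0] for sx,sy in((1,1),(1,-1))]).ravel())
R=down(6.49-90); w=np.array([.518,.189])
arm.move_l([*w,.1709],R,feed=.15); arm.sleep(.1); f0=arm.current_force()
for z in (.111,.10,.09,.083):
    arm.move_l([*w,z],feed=.06); print(z,arm.current_force()-f0)
    if np.abs(arm.current_force()-f0).max()>5: break
```

```text
0 [359.8133 224.5894 208.1896 224.6272]
0.02 [367.5089 235.6326 200.5605 235.6757]
0.03 [371.971  242.0359 196.1369 242.0822]
0.04 [376.9348 249.159  191.2158 249.2089]
0.111 [ 0.3118 -0.7944  0.2149]
0.1 [ 0.4207 -0.3347  1.0376]
0.09 [-0.2228 -0.2046 -0.4516]
0.083 [-0.7256 -0.8964 -0.0314]
```

The w1 fingertips at (195,237) and (372,237) match an offset of about 27 mm. Gripping the cap at this height.

Run:
```python
from h import *
arm.sleep(.1); f0=arm.current_force()
arm.grip(.03); arm.sleep(.1); print(arm.current_width(),arm.current_grasp_force(),arm.current_force()-f0,arm.current_t())
if arm.current_grasp_force()>10 and arm.current_width()<.0505:
    p=np.array(arm.current_ee_pos())
    for k in range(1,15):
        arm.move_l(p-[0,0,.0005*k],feed=.02); f=arm.current_force()-f0
        print(k*.5,f,p[2]-arm.current_ee_pos()[2],arm.current_width())
        if f[2]>14.8: break
    np.save("f0",f0)
print(arm.current_t())
```

```text
0.047641918376406155 30.00030950875953 [-0.1594 -1.6347  1.4127] 23.45
0.5 [-1.62   -1.8522  6.1133] 0.00030320370465578006 0.04750378552348595
1.0 [-1.7457 -1.6558  6.7325] 0.000761907851557525 0.04735681462761137
1.5 [-3.2227 -2.0573  7.8059] 0.0012102149511703242 0.047704332791368854
2.0 [-2.2919 -1.2856  6.7347] 0.0016785966288365428 0.04765377087035069
2.5 [-2.3453 -1.3513  9.1231] 0.0021447494277309354 0.04796605974544737
3.0 [-2.4695 -0.9763  8.7499] 0.0026269507867378583 0.04740610502070202
3.5 [-3.1001 -1.9467  9.0665] 0.003061378651524699 0.04759025841716248
4.0 [-2.8748 -1.1403  9.8218] 0.0035457256742870147 0.04777430645555918
4.5 [-2.5114 -1.2903 10.4915] 0.004010733064616828 0.04793127630767326
5.0 [-3.1808 -2.211  10.9136] 0.004484700385512241 0.04754129765092256
5.5 [-3.5846 -2.146  11.356 ] 0.004937492813697708 0.04777693375054211
6.0 [-2.9164 -1.4425 12.8054] 0.005428543246245643 0.04793490647258894
6.5 [-3.439  -2.3867 14.1052] 0.00585449788972886 0.04769456220467463
7.0 [-5.688  -2.9795 21.8807] 0.006009270742052847 0.04755113069529146
26.95
```

The press reached the stop at 22 N. Now turning counterclockwise.

Run:
```python
from h import *
f0=np.load("f0.npy"); p=np.array(arm.current_ee_pos()); print(p,arm.current_joint_positions())
T=[.518,.189,.083-.0069]
T=[p[0],p[1],p[2]-.0010]
for th in range(8,73,8):
    arm.move_to(T,down(6.49-90+th)); f=arm.current_force()-f0
    R=arm.current_tool_rot(); print(th,np.degrees(np.arctan2(R[1,1],R[0,1]))+83.51,f,arm.current_torque()[2],arm.current_ee_pos()[2],arm.current_width())
print(arm.current_t(),arm.current_joint_positions())
```

```text
[0.5183 0.189  0.0771] [13.8341 29.9078 94.4995 -0.003  55.5391 97.3409]
8 8.058489180750541 [-2.8137 -1.4903 17.0603] 0.009647293307670404 0.07707988983247585 0.04779932574780457
16 16.060255398427472 [-1.8548 -0.279  17.5165] 0.07303183255978173 0.07711012648865051 0.04766047511820034
24 24.060224186862214 [-2.0533  0.3946 15.9324] 0.0026992570080358255 0.0771201163158568 0.04762025623120122
32 32.05675859506098 [-0.6575  0.2854 16.7384] 0.07217504742938209 0.07711082299187114 0.04787189302622176
40 40.05775520887026 [-1.3442  0.882  16.8466] 0.06531860529591382 0.07711375506761728 0.04757727496099476
48 48.05905155435249 [-2.4453  0.6326 17.2927] 0.05005106687605387 0.07710351378139604 0.04749859254829924
56 56.06159994129031 [-1.9415  0.5962 17.7426] 0.06936208387599276 0.0771210093846747 0.047638480450040696
64 64.0586150515529 [-3.4334  2.7251 17.9527] 0.1072268399646582 0.07709915666091915 0.047314970169127175
72 72.05995170211406 [-4.8416  1.1885 18.3481] 0.08695898111183134 0.0770999729537042 0.047677602130834135
29.35 [13.8537 29.9284 94.449   0.0387 55.5283 25.2818]
```

Run:
```python
from h import *
f0=np.load("f0.npy"); p=np.array(arm.current_ee_pos())
for d in (.003,.006,.009,.014,.02):
    arm.move_l(p+[0,0,d],feed=.03); print(d,arm.current_force()-f0,arm.current_width())
    if arm.current_force()[2]-f0[2]<-6: break
else:
    arm.move_l(p+[0,0,.104],feed=.08); arm.sleep(.5)
    print(arm.current_force()-f0,arm.current_width(),arm.current_grasp_force(),arm.current_ee_pos())
im=arm.snapshot("scene"); cv2.imwrite("pics/end.png",im[:,:,::-1]); cs=arm.get_calibration("scene")
a=cv2.imread("pics/s6.png"); d=cv2.absdiff(a,im[:,:,::-1])
# bottle body/label area unchanged? applicator too
b=[345-7,185+60,0,0]
print("body diff",d[238:250,340:356].mean(),"appl diff",d[240:262,368:392].mean(),"cap expect px",proj(cs,[.518,.189,.235]),"mouth px",proj(cs,[.518,.189,.126]))
x,y=proj(cs,[.518,.189,.126])[0].astype(int); print("mouth rgb",im[y-4:y+9:2,x].tolist()); x,y=proj(cs,[.53,.189,.22])[0].astype(int); print("cap rgb",im[y,x-6:x+7:3].tolist(),arm.current_t())
```

```text
0.003 [-3.3945 -0.1968 10.0169] 0.0479717240486278
0.006 [-2.0266 -0.1241  5.4386] 0.047511751771642304
0.009 [-1.0362  0.6237 -0.5092] 0.047520006218739856
0.014 [-0.6815  0.2179  0.0568] 0.04774317925775757
0.02 [-0.1381 -0.119   3.8633] 0.04754086399077089
[-0.5315 -0.394  -0.6393] 0.047752189902740605 29.999941480346024 [0.5188 0.1895 0.1811]
body diff 24.164930555555557 appl diff 3.9880050505050506 cap expect px [[355.1868 201.5967]] mouth px [[351.104  227.2644]]
mouth rgb [[95, 87, 81], [90, 83, 77], [77, 59, 30], [76, 57, 26], [93, 85, 78], [99, 90, 84], [87, 80, 74]]
cap rgb [[20, 22, 24], [14, 15, 15], [23, 22, 24], [18, 20, 24], [6, 7, 7]] 32.55
```

The force shows only the cap's weight, the grip is at 30 N, and the oil-coloured mouth shows at its expected pixel (351,228). The bottle stayed seated, so I'm handing in.

```bash
python3 -c "
from rig import arm
print(arm.sign_off(),arm.current_t())"
```

```text
the job is handed in; nothing more can be done
the job is handed in; nothing more can be done
```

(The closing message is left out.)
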